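Fill and lock the tile sample case

ROBOT

A 6-joint arm with a two-finger parallel gripper is mounted at the origin on the work surface. World frame = base frame: x ahead of the robot, y to its left, z up, the work surface at z = 0. Lengths are in mm, angles in degrees, forces in N, time in s.
With the tool pointing down it reaches from about 325 to 1000 mm from the base axis. Payload 5.1 kg.
Tool frame: the origin (TCP) lies between the finger pads; the fingertips stand manip.tcp_to_tips ahead of it and the grasp point (between the pads) lies 3 mm ahead of it (manip.tcp_to_tips is the distance from the TCP to the fingertips, in mm); z points along the fingers, y is the line along which they close (so a half turn about z gives the same grasp; the last joint's range is limited). The gripper opens to 85 mm and grips with 20 to 120 N. Pads are 22 mm wide; open, the fingers measure 114 mm over their backs; the gripper's body (76 mm by 85 mm) begins 54 mm behind the grasp point. The pads swing forward as they close: fully open they stand 13 mm farther back than shut.
Start: joints at [-77.899, 7.093, 94.555, -0, 78.352, -4.733], TCP at [188.202, -622.145, 253.322] pointing down, gripper open.
Joint ranges: [-149.61, 149.61], [-58.7, 133.49], [1.44, 155.28], [-77.14, 257.14], [18.33, 153.61], [-166.67, 166.67]. Speed limits (degrees/s): [147.25, 147.25, 180, 180, 180, 180].

INTERFACE

Orientations are given as a 3x3 rotation matrix whose columns are the frame's x, y, z axes.
In Python, from cell import state, capture, camera_model, manip gives the robot as it stands.
- The arm moves only by the tool arm_command, never from a script. Its argument "targets" is one flat list of numbers, 4 for each row, row after row: the shift along the tool's x, y, z in cm, then the turn about the tool's z in rad. A call has 1 to 10 rows; each row shifts and turns the commanded pose from where the row before left it, along the tool's axes as they then stand; what a row does not reach is not made up. A row lasts 1/12 s, in which the tool goes at most 41.7 mm and 7.16 degrees, less where a joint would pass 70% of its speed; a pose out of reach is approached as far as the arm can. A call is refused whole if a number of a shift passes 4.17 or a number of a turn 0.125, either way. A call with a gripper value outside its range is refused whole. "jaw" is the opening, from -1 (shut) to 1 (fully open), set as the call begins (left out, the last holds). The fingers move at their own pace and stop on an object; "squeeze" is the grip in N (left out, the last holds). Time passes only in rows, so rows that do not move let the fingers close. It gives the time, the measured TCP pose, the force, the opening and the grip force at its end, in the units of the state.
- state(): the state, without advancing time (a new reading comes with each control period).
- capture(name): name is "scene" or "top"; returns the picture (420x560x3 uint8, blue, green, red); there is no depth.
- camera_model(name): a dict with "mtx" (3x3 intrinsics, pixels), "view" (4x4, takes a point from world to camera coordinates). Camera axes: x right, y down, z forward; pixel columns grow to the right and rows downward; lengths in mm; the calibration is good to about 2 mm. A picture is of the moment at which its call begins. camera_model takes no time and is no camera call.
- manip.sign_off(): hands the job in; it is judged then, once.
The state is a dict: "clock": time; "q": joint angles; "qd": joint speeds; "effort": joint torques, N m; "ee_pos": TCP position; "orientation": TCP orientation; "force": force on the tool from outside, world axes, zero at the start; "ft_torque": the same for the moment, N m; "width": finger opening in mm; "gripper_force": force on a finger pad.
Only numpy, scipy, OpenCV 4.12 (cv2) and the standard library are available. Lean on these libraries where they do the work, as an engineer would, in place of code of your own. Each camera call takes 0.05 s, during which the arm holds its last target. There are 200 camera calls.

TASK

Fill the sample case with the fired tiles on the canvas: flip the brass hasp bar up clear, slide the clear lid fully open, and press every tile fully home, pattern up and flush with the deck, checkerboard tiles in the brown-lined pockets and striped tiles in the cream-lined ones, one to a pocket. Then slide the lid fully shut and flip the hasp down flat across it, so that the case is locked. Do not disturb the bowl, the wire spool or the knife.

Things in the scene. Friction and masses are not known exactly. Their poses are not given: they have to be found in the camera images.
- case: Wooden sample case, fixed; origin on the bench under the deck's middle, z up. Footprint x -101.5..101.5, y -118.5..105.5 mm. Plywood deck with four pockets, top at z = 20 mm. Oak rails 16 mm wide, centred at x = -93.5 and +93.5, top z = 32 mm, run along y and carry the lid. A wall as tall closes the -y end (y below -110.5); the +y end is open.
- lid (a joint): Clear 4 mm acrylic lid in the rails, value in m: 0 = fully shut, grows as it slides to the case's +y; 0.170 = fully open (stop), baring all pockets. It runs at z = 23 to 27 mm, 3 mm over the deck: a proud tile stops it. Friction about 2 N, stays where left. Shut, it can be drawn open only with the brass hasp flipped up clear of its grip bar.
- lid_grip (a point): Centre of the oak grip bar on the lid, 36 mm above the bench. Bar 100 mm long along the case's x, 14 mm thick along y, z = 27 to 45 mm. With the lid shut it is at the case's x = 5, y = 0 mm. Axes as the case's.
- latch (a joint): Brass hasp bar hinged on top of the near (-x) rail about a line along the case's y (at x = -93.5, z = 38 mm), value in rad: 0 = locked, bar lying flat to +x over the lid, on the +y side of the lid's grip bar, so the lid cannot open; grows as its tip is lifted; from about 0.4 up it is clear; 2.2 (stop) = leaning out over the rail. 0.04 N m, stays where left.
- latch_grip (a point): Middle of the hasp bar, 30 mm from its hinge line, where it can be pinched along the case's y. Bar 12 mm wide (y), 10 mm thick, reaching 6 mm behind the hinge line and 60 mm ahead; flat, it lies 33 to 43 mm above the bench, centred at the case's y = 14.5 mm, and overlaps the end of the lid's grip bar by 11 mm. Site x points along the bar to its tip.
- pocket_brown1 (a point): Floor centre of a brown-lined pocket, near column (case x -40, y -50, z 8 mm; axes as the case's). 66.5 (x) by 48.5 (y), 12 deep, mouth chamfered 2 mm; a tile home is flush. A brass leaf spring leans 4 mm out of its -x end wall, sloping in from 10 down to 3 mm above the floor: a tile merely laid in stays some 6 mm proud at that end until pressed down, 10 N or so at its middle.
- pocket_brown2 (a point): Floor centre of a brown-lined pocket, near column (case x -40, y 20, z 8 mm; axes as the case's). 66.5 (x) by 48.5 (y), 12 deep, mouth chamfered 2 mm; a tile home is flush. A brass leaf spring leans 4 mm out of its -x end wall, sloping in from 10 down to 3 mm above the floor: a tile merely laid in stays some 6 mm proud at that end until pressed down, 10 N or so at its middle.
- pocket_cream1 (a point): Floor centre of a cream-lined pocket, far column (case x 40, y -50, z 8 mm; axes as the case's). 66.5 (x) by 48.5 (y), 12 deep, mouth chamfered 2 mm; a tile home is flush. A brass leaf spring leans 4 mm out of its +x end wall, sloping in from 10 down to 3 mm above the floor: a tile merely laid in stays some 6 mm proud at that end until pressed down, 10 N or so at its middle.
- pocket_cream2 (a point): Floor centre of a cream-lined pocket, far column (case x 40, y 20, z 8 mm; axes as the case's). 66.5 (x) by 48.5 (y), 12 deep, mouth chamfered 2 mm; a tile home is flush. A brass leaf spring leans 4 mm out of its +x end wall, sloping in from 10 down to 3 mm above the floor: a tile merely laid in stays some 6 mm proud at that end until pressed down, 10 N or so at its middle.
- check1: Fired clay tile, checkerboard of brown and cream squares; 64 mm (its x) by 46 mm (its y) by 12 mm thick, 75 g, rounded edges; origin at the centre of its underside, z through its patterned top. May be absent. At the start it lies flat, pattern up, on the canvas to the robot's right.
- check2: Fired clay tile, checkerboard of brown and cream squares; 64 mm (its x) by 46 mm (its y) by 12 mm thick, 75 g, rounded edges; origin at the centre of its underside, z through its patterned top. May be absent. At the start it lies flat, pattern up, on the canvas to the robot's right.
- stripe1: Fired clay tile, cream with four brown stripes across its width; 64 mm (its x) by 46 mm (its y) by 12 mm thick, 75 g, rounded edges; origin at the centre of its underside, z through its patterned top. May be absent. At the start it lies flat, pattern up, on the canvas to the robot's right.
- stripe2: Fired clay tile, cream with four brown stripes across its width; 64 mm (its x) by 46 mm (its y) by 12 mm thick, 75 g, rounded edges; origin at the centre of its underside, z through its patterned top. May be absent. At the start it lies flat, pattern up, on the canvas to the robot's right.
- bowl: Small dark glazed bowl with cream dots round its rim, 120 mm across, 30 mm tall, standing beyond the work; origin under its centre. A bystander.
- spool: Spool of teal wire with white flanges, 74 mm across, 30 mm tall, standing beyond the case; origin under its centre. A bystander.
- knife: Potter's knife, black handle 105 mm and steel blade, 180 mm long, 20 mm wide, 14 mm tall, lying at the far edge of the canvas; origin on the bench under the middle of its length. A bystander.
Not all that is in view belongs to the job. Leave any orange look-alike of the stripe2 alone.

How it is judged (in metres and radians):
On the way, in this order (a step that is already met when the one before it is completed fails the run):
1. the hasp is flipped clear and the lid slid open (value of joint lid above 0.15 m), for 0.2 s.
2. with the lid open, every tile is flush in a pocket of its colour (((horizontal distance between check1 and pocket_brown1 below 0.005 m and z of check1 in the frame of pocket_brown1 between -0.003 and 0.0018 m and angle between check1's own z axis and vertical below 0.04 rad) or (horizontal distance between check1 and pocket_brown2 below 0.005 m and z of check1 in the frame of pocket_brown2 between -0.003 and 0.0018 m and angle between check1's own z axis and vertical below 0.04 rad)) and ((horizontal distance between check2 and pocket_brown1 below 0.005 m and z of check2 in the frame of pocket_brown1 between -0.003 and 0.0018 m and angle between check2's own z axis and vertical below 0.04 rad) or (horizontal distance between check2 and pocket_brown2 below 0.005 m and z of check2 in the frame of pocket_brown2 between -0.003 and 0.0018 m and angle between check2's own z axis and vertical below 0.04 rad)) and ((horizontal distance between stripe1 and pocket_cream1 below 0.005 m and z of stripe1 in the frame of pocket_cream1 between -0.003 and 0.0018 m and angle between stripe1's own z axis and vertical below 0.04 rad) or (horizontal distance between stripe1 and pocket_cream2 below 0.005 m and z of stripe1 in the frame of pocket_cream2 between -0.003 and 0.0018 m and angle between stripe1's own z axis and vertical below 0.04 rad)) and ((horizontal distance between stripe2 and pocket_cream1 below 0.005 m and z of stripe2 in the frame of pocket_cream1 between -0.003 and 0.0018 m and angle between stripe2's own z axis and vertical below 0.04 rad) or (horizontal distance between stripe2 and pocket_cream2 below 0.005 m and z of stripe2 in the frame of pocket_cream2 between -0.003 and 0.0018 m and angle between stripe2's own z axis and vertical below 0.04 rad)) and value of joint lid above 0.12 m), for 0.2 s.
3. the lid is slid fully shut (value of joint lid below 0.005 m), for 0.2 s.
4. the hasp is flipped flat across the shut lid (value of joint lid below 0.005 m and value of joint latch below 0.15 rad), for 0.2 s.
At the end, for the whole second after the job is handed in: Each tile lies pattern up and home in its own pocket of its colour (checkerboard brown, striped cream): centre within 5 mm of the pocket's, underside within 1.8 mm of the pocket floor, level within 0.04 rad. The lid is shut within 5 mm, the hasp within 0.15 rad of locked (all of step 4 and ((horizontal distance between check1 and pocket_brown1 below 0.005 m and z of check1 in the frame of pocket_brown1 between -0.003 and 0.0018 m and angle between check1's own z axis and vertical below 0.04 rad) or (horizontal distance between check1 and pocket_brown2 below 0.005 m and z of check1 in the frame of pocket_brown2 between -0.003 and 0.0018 m and angle between check1's own z axis and vertical below 0.04 rad)) and ((horizontal distance between check2 and pocket_brown1 below 0.005 m and z of check2 in the frame of pocket_brown1 between -0.003 and 0.0018 m and angle between check2's own z axis and vertical below 0.04 rad) or (horizontal distance between check2 and pocket_brown2 below 0.005 m and z of check2 in the frame of pocket_brown2 between -0.003 and 0.0018 m and angle between check2's own z axis and vertical below 0.04 rad)) and ((horizontal distance between stripe1 and pocket_cream1 below 0.005 m and z of stripe1 in the frame of pocket_cream1 between -0.003 and 0.0018 m and angle between stripe1's own z axis and vertical below 0.04 rad) or (horizontal distance between stripe1 and pocket_cream2 below 0.005 m and z of stripe1 in the frame of pocket_cream2 between -0.003 and 0.0018 m and angle between stripe1's own z axis and vertical below 0.04 rad)) and ((horizontal distance between stripe2 and pocket_cream1 below 0.005 m and z of stripe2 in the frame of pocket_cream1 between -0.003 and 0.0018 m and angle between stripe2's own z axis and vertical below 0.04 rad) or (horizontal distance between stripe2 and pocket_cream2 below 0.005 m and z of stripe2 in the frame of pocket_cream2 between -0.003 and 0.0018 m and angle between stripe2's own z axis and vertical below 0.04 rad))); the robot touches nothing.
It fails at once if the bowl is pushed more than 30 mm or tipped (distance of bowl from where it was at the start of the episode above 0.03 m or angle between bowl's own z axis and vertical above 0.5 rad).
It fails at once if the spool is pushed more than 30 mm or tipped (distance of spool from where it was at the start of the episode above 0.03 m or angle between spool's own z axis and vertical above 0.5 rad).
It fails at once if the knife is pushed more than 30 mm or tipped (distance of knife from where it was at the start of the episode above 0.03 m or angle between knife's own z axis and vertical above 0.5 rad).
Of check1, check2, stripe1, stripe2 only 2 to 4 are there at a start; the rules pass over those that are not, and their reading is None.
At some moment in a run one of check1, check2, stripe1, stripe2 may be knocked a few centimetres aside while the robot is not near it.
Once in a run the grip may slacken for a moment while it holds something.
It also fails if it takes over 210 s, if anything falls off the work surface, if the arm or the gripper's body presses on something with over 40 N, if the wrist force passes 120 N, or if a joint passes its speed limit or range.

## Working session

There is one attempt and no reset: what is moved stays moved. The work goes in short steps, Python scripts to look and compute and a tool call to move; the robot and the scene stay as the last step left them, time stands still between calls to the robot, and variables do not carry over. Pictures are saved under pics/ and viewed, at most 14 in all, crops included, and the job is handed in when it is done.

Besides the shell and the picture viewer there is one more tool, called after "Call:" in YAML: its name, and indented under it one key for each argument. arm_command: Moves the arm, as the interface text tells. Its arguments: {"type":"object","properties":{"targets":{"type":"array"},"jaw":{"type":"number"},"squeeze":{"type":"number"}},"required":["targets"]}

```bash
mkdir -p pics; ls; python3 - <<'E'
from cell import state,capture,camera_model,manip
import cv2,numpy as np
np.set_printoptions(suppress=True,precision=3)
print(state()); print(manip.tcp_to_tips)
for n in("scene","top"):
    cv2.imwrite(f"pics/{n}0.png",capture(n)); m=camera_model(n); print(m)
E
```

```text
pics
{'clock': 0.0, 'q': array([-77.901,   7.132,  94.634,  -0.001,  78.352,  -4.73 ]), 'qd': array([ 0.097,  0.1  , -0.037,  0.011, -0.004,  0.05 ]), 'effort': array([ -0.003, -42.362, -36.545,  -0.   ,   0.007,  -0.   ]), 'ee_pos': array([ 188.068, -621.607,  252.074]), 'orientation': array([[ 0.957,  0.29 , -0.   ],
       [ 0.29 , -0.957,  0.002],
       [ 0.   , -0.002, -1.   ]]), 'force': array([-0.782, -0.296, -1.041]), 'ft_torque': array([0.011, 0.035, 0.025]), 'gripper_force': 0.0, 'width': 85.66599180430944}
22.0
{'mtx': array([[430.951,   0.   , 274.613],
       [  0.   , 430.951, 207.705],
       [  0.   ,   0.   ,   1.   ]]), 'view': array([[   0.716,    0.698,   -0.017, -345.151],
       [   0.44 ,   -0.47 ,   -0.766, -226.914],
       [  -0.542,    0.541,   -0.643, 1309.605],
       [   0.   ,    0.   ,    0.   ,    1.   ]])}
{'mtx': array([[499.307,   0.   , 279.351],
       [  0.   , 499.307, 213.67 ],
       [  0.   ,   0.   ,   1.   ]]), 'view': array([[  -0.015,   -0.999,   -0.03 ,  -59.276],
       [  -0.991,    0.019,   -0.136,  529.592],
       [   0.137,    0.028,   -0.99 , 1093.812],
       [   0.   ,    0.   ,    0.   ,    1.   ]])}
```

View pics/top0.png

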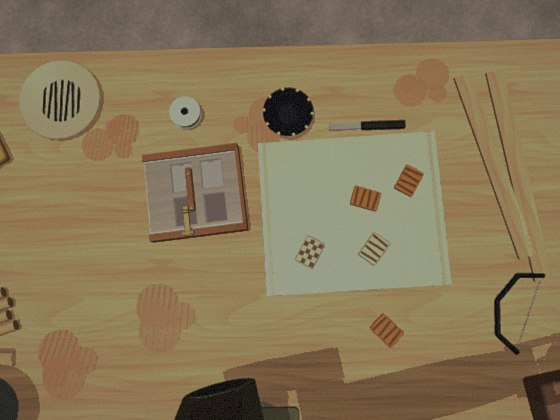

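View pics/scene0.png

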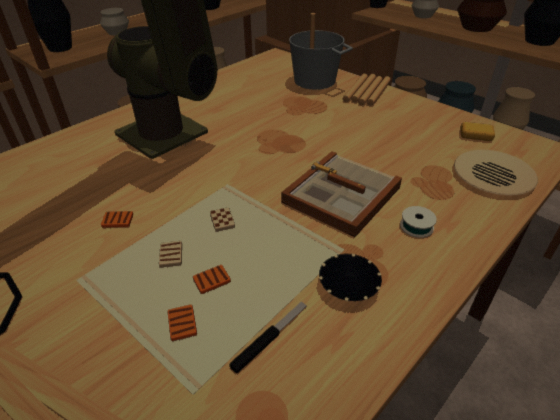

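The top view shows the case around (195,193) with its brass hasp at (187,220), and the grip bar at (190,190). There are two candidate tiles on the canvas: a checkerboard at (310,252) and a cream one with brown stripes at (374,249). The orange striped pieces at (366,198), (408,180) and (387,330) are look-alikes. I'll measure and confirm in one crop.

```bash
cat > h.py <<'E'
import cv2,numpy as np
from cell import state,capture,camera_model,manip
np.set_printoptions(suppress=True,precision=2)
def ray(n,uv,z):
    m=camera_model(n);R=m["view"][:3,:3];t=m["view"][:3,3];uv=np.reshape(uv,(-1,2)).astype(float)
    d=np.c_[uv,np.ones(len(uv))]@np.linalg.inv(m["mtx"]).T@R; c=-R.T@t
    return c+d*((z-c[2])/d[:,2])[:,None]
def proj(n,P):
    m=camera_model(n);p=np.reshape(P,(-1,3))@m["view"][:3,:3].T+m["view"][:3,3];p=p@m["mtx"].T;return p[:,:2]/p[:,2:]
def rect(n,mask,z):
    cs,_=cv2.findContours(mask,cv2.RETR_EXTERNAL,cv2.CHAIN_APPROX_NONE);c=max(cs,key=cv2.contourArea)
    P=ray(n,c+0.0,z)[:,:2].astype(np.float32);(cx,cy),(w,h),a=cv2.minAreaRect(P)
    if h>w:w,h,a=h,w,a+90
    return np.array([cx,cy,w,h,(a+90)%180-90])   # long side angle vs world x
def tile(n,im,uv,z=12):
    # blob differing from canvas around uv
    u,v=map(int,uv);r=28;lab=cv2.cvtColor(im,cv2.COLOR_BGR2LAB).astype(float)
    w=lab[v-r:v+r,u-r:u+r];bg=np.median(w.reshape(-1,3),0)
    d=np.linalg.norm((w-bg)*[1,2,2],axis=2);m=np.zeros(im.shape[:2],np.uint8);m[v-r:v+r,u-r:u+r]=(d>14)*255
    return rect(n,cv2.morphologyEx(m,cv2.MORPH_CLOSE,np.ones((7,7))),z)
E
python3 - <<'E'
from h import *
t=cv2.imread("pics/top0.png");s=cv2.imread("pics/scene0.png")
for n in("top","scene"):
    V=camera_model(n)["view"];print(n,-V[:3,:3].T@V[:3,3])
for n,im,L in(("top",t,[(310,252),(374,249)]),("scene",s,[(222,219),(171,254)])):
    for p in L: print(n,p,tile(n,im,p))
a=cv2.resize(t[130:250,130:270],None,fx=4,fy=4,interpolation=cv2.INTER_CUBIC)
b=cv2.resize(t[160:280,290:430],None,fx=1.7,fy=1.7,interpolation=cv2.INTER_CUBIC)
o=np.zeros((480,798,3),np.uint8);o[:,:560]=a;o[:204,560:798]=b;cv2.imwrite("pics/crop0.png",o)
E
```

```text
top [ 374.23  -99.75 1153.43]
scene [1056.85 -574.2   662.61]
top (310, 252) [ 443.65 -135.69   66.1    47.93  -28.86]
top (374, 249) [ 448.08 -281.07   66.7    47.76  -37.27]
scene (222, 219) [ 447.74 -137.93   78.49   49.3   -28.85]
scene (171, 254) [ 453.1  -283.43   76.22   48.4   -37.17]
```

View pics/crop0.png

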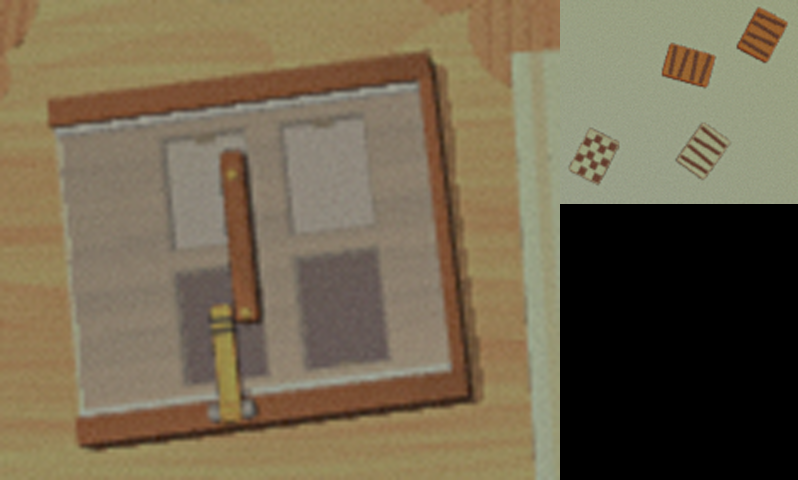

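The crop confirms the check tile (595,156) and the cream/brown striped tile (703,151); the orange ones are excluded. Only two tiles are present. Next is the case pose.

```bash
cat >> h.py <<'E'
from scipy.optimize import least_squares
def casefit(L):  # list of (cam,u,v,X,Y,Z)
    def f(p):
        c,s=np.cos(p[2]),np.sin(p[2]);r=[]
        for n,u,v,X,Y,Z in L:
            r+=list((proj(n,[p[0]+c*X-s*Y,p[1]+s*X+c*Y,Z])-[u,v])[0])
        return r
    o=least_squares(f,[560,80,0],loss="soft_l1");return o.x,np.array(f(o.x)).reshape(-1,2)
def c2w(p,X,Y): c,s=np.cos(p[2]),np.sin(p[2]);return np.array([p[0]+c*X-s*Y,p[1]+s*X+c*Y])
E
python3 - <<'E'
from h import *
q=lambda u,v,*X:("top",(u+.5)/4+129.5,(v+.5)/4+129.5,*X)
L=[q(430,53,101.5,-118.5,32),q(50,100,101.5,105.5,32),q(470,388,-101.5,-118.5,32),q(79,432,-101.5,105.5,32),
 q(233,152,55,0,45),q(246,320,-45,0,45),q(221,308,-33.5,14.5,43),q(232,412,-93.5,14.5,43),
 q(328,176,40,-50,14),q(342,307,-40,-50,14)]
p,r=casefit(L);print(p,np.degrees(p[2]));print(r)
for X,Y in((-63.5,14.5),(5,0),(-33.5,14.5),(-93.5,14.5),(-40,-50),(40,-50),(-40,20),(40,20)):print(X,Y,c2w(p,X,Y))
E
```

```text
[584.36 134.3    0.11] 6.137478544248206
[[ 0.06 -0.58]
 [-0.39 -0.16]
 [-0.09  2.04]
 [-0.2   3.29]
 [-0.51 -0.75]
 [ 0.49  0.23]
 [ 0.08 -0.83]
 [-0.13 -0.65]
 [ 0.32 -0.19]
 [ 0.36  0.6 ]]
-63.5 14.5 [519.67 141.93]
5 0 [589.33 134.84]
-33.5 14.5 [549.5  145.14]
-93.5 14.5 [489.84 138.72]
-40 -50 [549.93  80.31]
40 -50 [629.47  88.87]
-40 20 [542.45 149.91]
40 20 [621.99 158.47]
```

```bash
cat > p.py <<'E'
# usage: p.py X Y Z yawdeg(world tool-x angle) [w]: remaining tool-axis shift (cm) and turn (rad); X,Y case coords unless w
import sys;from h import *
P=np.array([584.36,134.3,0.1071])
X,Y,Z,yaw=map(float,sys.argv[1:5]);xy=np.array([X,Y]) if len(sys.argv)>5 else c2w(P,X,Y)
s=state();R=s["orientation"];cur=np.degrees(np.arctan2(R[1,0],R[0,0]))
turn=-np.radians((yaw-cur+90)%180-90);a=np.radians(cur)-turn
d=xy-s["ee_pos"][:2];dz=s["ee_pos"][2]-Z
print("turn",round(turn,3),"then dxyz cm",np.round([(d[0]*np.cos(a)+d[1]*np.sin(a))/10,(d[0]*np.sin(a)-d[1]*np.cos(a))/10,dz/10],2),"at",s["ee_pos"],"q6",s["q"][5],"w",s["width"],"t",s["clock"],"F",s["force"])
E
```

Call:
arm_command:
  targets: [0, 0, 0, 0.0935, 0, 0, 0, 0.0935, 1.9, -3.4, 0, 0, 1.9, -3.4, 0, 0, 1.9, -3.4, 0, 0, 1.9, -3.4, 0, 0, 1.9, -3.4, 0, 0, 1.9, -3.4, 0, 0, 1.9, -3.4, 0, 0, 1.9, -3.4, 0, 0]
  jaw: -0.3
  squeeze: 30

```text
clock: 0.93
ee_pos: [310.4, -333.5, 252.8]
orientation: [[0.994, 0.106, -0.0], [0.106, -0.994, 0.001], [-0.0, -0.001, -1.0]]
force: [1.8, 0.0, -0.4]
width: 29.8
gripper_force: 0.0
```

Call:
arm_command:
  targets: [1.9, -3.4, 0.6, 0, 1.9, -3.4, 0.6, 0, 1.9, -3.4, 0.6, 0, 1.9, -3.4, 0.6, 0, 1.9, -3.4, 0.6, 0, 1.9, -3.4, 0.6, 0, 1.9, -3.4, 0.6, 0, 1.9, -3.4, 0.6, 0, 1.9, -3.4, 0.6, 0, 1.9, -3.4, 0.6, 0]

```text
clock: 1.77
ee_pos: [463.1, 24.9, 192.8]
orientation: [[0.994, 0.107, 0.0], [0.107, -0.994, -0.0], [0.0, 0.0, -1.0]]
force: [0.2, -1.5, -0.5]
width: 29.8
gripper_force: 0.0
```

```bash
python3 p.py -63.5 14.5 75 6.137
```

```text
turn 0.0 then dxyz cm [  6.88 -11.03  11.78] at [463.06  24.93 192.83] q6 80.30631955052169 w 29.848329788826597 t 1.7667 F [ 0.24 -1.54 -0.55]
```

Call:
arm_command:
  targets: [1.72, -2.76, 1.3, 0, 1.72, -2.76, 1.3, 0, 1.72, -2.76, 1.3, 0, 1.72, -2.76, 1.3, 0, 0, 0, 3.0, 0, 0, 0, 3.0, 0, 0, 0, 2.6, 0, 0, 0, 0, 0, 0, 0, 0, 0]

```text
clock: 2.52
ee_pos: [518.6, 139.8, 54.2]
orientation: [[0.994, 0.107, -0.004], [0.107, -0.994, -0.001], [-0.004, 0.0, -1.0]]
force: [0.1, -0.1, -0.3]
width: 29.7
gripper_force: 0.0
```

```bash
python3 p.py -63.5 14.5 54 6.137; python3 - <<'E'
from h import *
t=capture("top");s=capture("scene")
a=cv2.resize(t[140:250,130:270],None,fx=2.8,fy=2.8);b=cv2.resize(s[140:250,270:410],None,fx=2.8,fy=2.8)
cv2.imwrite("pics/hasp.png",np.hstack([a,b]))
E
```

```text
turn -0.0 then dxyz cm [ 0.13 -0.2   0.02] at [518.56 139.8   54.19] q6 93.23436213337263 w 29.721501589168415 t 2.5167 F [ 0.06 -0.08 -0.34]
```

View pics/hasp.png

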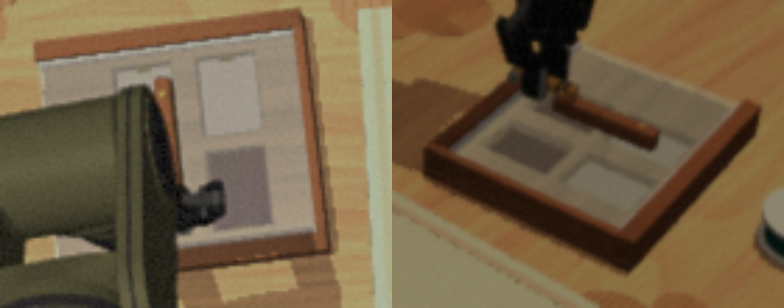

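The right-hand crop shows the fingers straddling the brass hasp at about (540,85), just clear of the grip bar's near end. I'll pinch it.

Call:
arm_command:
  targets: [0, 0, 0, 0, 0, 0, 0, 0, 0, 0, 0, 0, 0, 0, 0, 0, 0, 0, 0, 0]
  jaw: -1
  squeeze: 25

```text
clock: 3.03
ee_pos: [520.3, 142.6, 57.2]
orientation: [[0.994, 0.105, 0.003], [0.105, -0.994, 0.006], [0.003, -0.006, -1.0]]
force: [-0.2, 10.4, -0.4]
width: 10.9
gripper_force: 29.8
```

Call:
arm_command:
  targets: [-0.06, 0, -0.6, 0, -0.18, 0, -0.57, 0, -0.29, 0, -0.53, 0, -0.38, 0, -0.46, 0, -0.47, 0, -0.37, 0, -0.53, 0, -0.27, 0, -0.58, 0, -0.16, 0, -0.6, 0, -0.05, 0, -0.59, 0, 0.08, 0, 0, 0, 0, 0]

```text
clock: 3.87
ee_pos: [485.3, 138.7, 88.2]
orientation: [[0.994, 0.106, 0.008], [0.106, -0.994, 0.007], [0.009, -0.006, -1.0]]
force: [1.6, 10.9, 2.4]
width: 9.5
gripper_force: 24.4
```

Call:
arm_command:
  targets: [0, 0, 0, 0, 0, 0, 0, 0, 0, 0, 0, 0, 0, 0, -3, 0, 0, 0, -4, 0, 0, 0, -4, 0]
  jaw: -0.2

```text
clock: 4.37
ee_pos: [481.7, 135.3, 194.4]
orientation: [[0.994, 0.106, -0.004], [0.106, -0.994, -0.001], [-0.004, 0.001, -1.0]]
force: [0.9, -0.4, -0.1]
width: 33.8
gripper_force: 0.0
```

```bash
python3 p.py 5 0 54 6.137; python3 - <<'E'
from h import *
s=capture("scene")
cv2.imwrite("pics/hasp2.png",cv2.resize(s[130:250,270:410],None,fx=3,fy=3))
E
```

```text
turn -0.001 then dxyz cm [10.69  1.2  14.04] at [481.71 135.35 194.44] q6 93.47473143463056 w 33.84027614611264 t 4.3667 F [ 0.94 -0.38 -0.06]
```

View pics/hasp2.png

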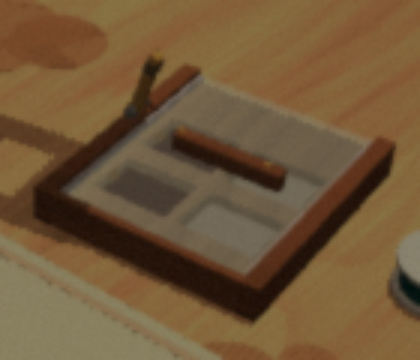

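The hasp stands up clear at crop (150,80). Next I'll grip the lid bar.

Call:
arm_command:
  targets: [3.5, 0.4, 2, 0, 3.6, 0.4, 2, 0, 3.6, 0.4, 2, 0, 0, 0, 3, 0, 0, 0, 3, 0, 0, 0, 2.2, 0, 0, 0, 0, 0, 0, 0, 0, 0]

```text
clock: 5.08
ee_pos: [590.7, 135.0, 51.8]
orientation: [[0.994, 0.106, -0.001], [0.106, -0.994, -0.0], [-0.001, 0.0, -1.0]]
force: [1.2, -0.3, -0.2]
width: 34.1
gripper_force: 0.0
```

Call:
arm_command:
  targets: [0, 0, 0, 0, 0, 0, 0, 0, 0, 0, 0, 0, 0, 0, 0, 0, 0, 0, 0, 0]
  jaw: -1
  squeeze: 30

```text
clock: 5.5
ee_pos: [590.6, 136.2, 52.8]
orientation: [[0.994, 0.107, 0.0], [0.107, -0.994, 0.001], [0.0, -0.001, -1.0]]
force: [0.1, 6.4, -0.3]
width: 12.7
gripper_force: 35.0
```

Call:
arm_command:
  targets: [0, -1.9, 0, 0, 0, -1.9, 0, 0, 0, -1.9, 0, 0, 0, -1.9, 0, 0, 0, -1.9, 0, 0, 0, -1.9, 0, 0, 0, -1.9, 0, 0, 0, -1.9, 0, 0, 0, -1.9, 0, 0, 0, 0, 0, 0]

```text
clock: 6.33
ee_pos: [571.9, 305.4, 52.9]
orientation: [[0.994, 0.109, -0.001], [0.109, -0.994, -0.005], [-0.002, 0.004, -1.0]]
force: [-2.3, -4.3, 3.9]
width: 13.0
gripper_force: 35.8
```

Call:
arm_command:
  targets: [0, 0, 0, 0, 0, 0, 0, 0, 0, 0, 0, 0]

```text
clock: 6.58
ee_pos: [572.0, 305.3, 52.9]
orientation: [[0.994, 0.106, -0.002], [0.106, -0.994, -0.0], [-0.002, -0.0, -1.0]]
force: [-4.3, -0.1, 4.8]
width: 12.8
gripper_force: 36.0
```

Call:
arm_command:
  targets: [0, 0, 0, 0, 0, 0, 0, 0, 0, 0, 0, 0, 0, 0, -4, 0, 0, 0, -4, 0, 0, 0, -4, 0, 0, 0, -4, 0]
  jaw: 0.1

```text
clock: 7.17
ee_pos: [572.6, 305.1, 214.1]
orientation: [[0.994, 0.106, 0.0], [0.106, -0.994, -0.0], [0.0, 0.0, -1.0]]
force: [0.1, 1.1, 0.3]
width: 47.2
gripper_force: 0.0
```

Call:
arm_command:
  targets: [-1.45, 3.54, 0, 0, -1.45, 3.54, 0, 0, -1.45, 3.54, 0, 0, -1.45, 3.54, 0, 0, -1.45, 3.54, 0, 0, -1.45, 3.54, 0, 0, -1.45, 3.54, 0, 0, -1.45, 3.54, 0, 0, -1.45, 3.54, 0, 0, -1.45, 3.54, 0, 0]

```text
clock: 8.0
ee_pos: [465.4, -63.8, 212.9]
orientation: [[0.994, 0.107, 0.002], [0.107, -0.994, -0.001], [0.001, 0.001, -1.0]]
force: [0.0, -0.1, 0.3]
width: 46.9
gripper_force: 0.0
```

```bash
python3 p.py 443.7 -135.7 250 61.1 w; python3 - <<'E'
from h import *
t=capture("top");s=capture("scene");cv2.imwrite("pics/t2.png",t);cv2.imwrite("pics/s2.png",s)
o=np.zeros((600,800,3),np.uint8)
o[:400,:480]=cv2.resize(t[140:240,130:250],None,fx=4,fy=4,interpolation=cv2.INTER_CUBIC)
o[:294,480:]=cv2.resize(s[140:250,280:400],(320,294),interpolation=cv2.INTER_CUBIC)
o[400:,:360]=cv2.resize(t[140:300,240:528],None,fx=1.25,fy=1.25)
cv2.imwrite("pics/open.png",o)
E
```

```text
turn -0.96 then dxyz cm [-7.34  1.57 -3.71] at [465.43 -63.84 212.91] q6 69.54088177730739 w 46.88080527107687 t 8.0 F [ 0.03 -0.1   0.3 ]
```

View pics/open.png

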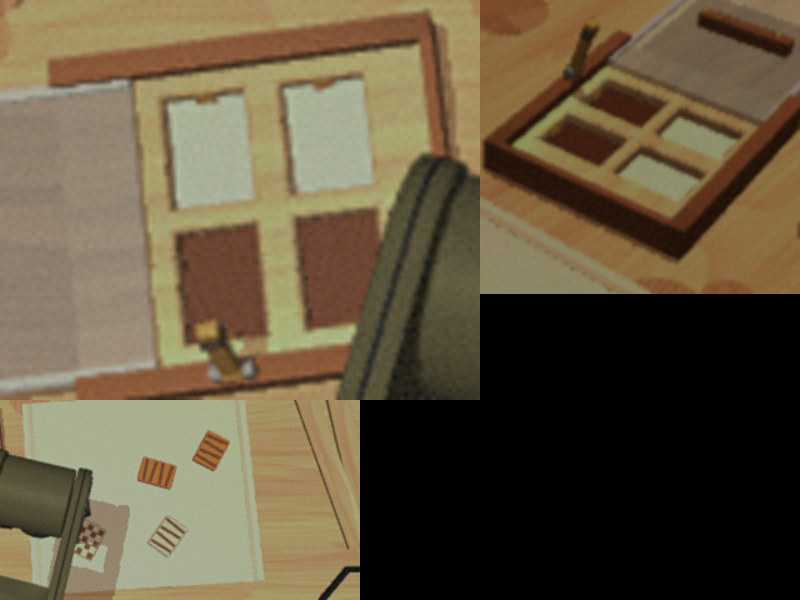

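The lid is open, with the hasp upright at crop (208,330)–(232,370). All four pockets are bare, and the check and stripe tiles haven't moved. I'll refine the case pose from the pocket floors.

```bash
python3 - <<'E'
from h import *
t=cv2.imread("pics/t2.png");lab=cv2.cvtColor(t,cv2.COLOR_BGR2LAB).astype(float)
P=np.array([584.36,134.3,0.1071])
for nm,X,Y in(("b1",-40,-50),("b2",-40,20),("c1",40,-50),("c2",40,20)):
    u,v=map(int,proj("top",[*c2w(P,X,Y),13])[0])
    c=np.median(lab[v-4:v+5,u-4:u+5].reshape(-1,3),0)
    d=np.linalg.norm((lab-c)*[.7,1.5,1.5],axis=2);m=np.zeros(t.shape[:2],np.uint8)
    m[v-17:v+18,u-15:u+16]=(d[v-17:v+18,u-15:u+16]<18)*255
    m=cv2.morphologyEx(m,cv2.MORPH_OPEN,np.ones((3,3)))
    r=rect("top",m,13);print(nm,(u,v),c,r,"expected",c2w(P,X,Y),"diff",r[:2]-c2w(P,X,Y))
E
python3 p.py 443.6 -136 100 -28.86 w
```

```text
b1 (215, 207) [ 86. 142. 146.] [550.54  82.17  64.5   47.07   6.07] expected [549.93  80.31] diff [0.6  1.86]
b2 (185, 210) [ 85. 142. 146.] [543.4  151.57  64.73  46.65   4.86] expected [542.45 149.91] diff [0.95 1.66]
c1 (212, 173) [181. 121. 140.] [629.12  88.61  63.37  45.31   6.59] expected [629.48  88.86] diff [-0.36 -0.26]
c2 (182, 177) [181. 121. 140.] [621.6  158.27  63.4   45.03   6.18] expected [621.99 158.46] diff [-0.4  -0.19]
turn 0.604 then dxyz cm [ 1.48  7.14 11.28] at [465.07 -66.33 212.84] q6 69.69182144939982 w 46.98669612647328 t 8.1 F [ 1.05  0.74 -0.07]
```

Call:
arm_command:
  targets: [0, 0, 0.4, 0.1208, 0, 0, 0.4, 0.1208, 0, 0, 0.4, 0.1208, 0, 0, 0.4, 0.1208, 0, 0, 0.4, 0.1208, 0.5, 2.38, 2, 0, 0.5, 2.38, 2, 0, 0.5, 2.38, 2, 0, 0, 0, 2, 0, 0, 0, 0, 0]
  jaw: 0.4

```text
clock: 8.93
ee_pos: [442.5, -131.3, 108.4]
orientation: [[0.878, -0.479, -0.007], [-0.479, -0.878, 0.003], [-0.007, 0.001, -1.0]]
force: [-0.9, 0.0, 0.3]
width: 60.1
gripper_force: 0.0
```

```bash
python3 p.py 443.6 -136 26 -28.86 w
```

```text
turn 0.005 then dxyz cm [0.32 0.36 8.24] at [ 442.49 -131.3   108.42] q6 95.39420332751571 w 60.13838394197281 t 8.9333 F [-0.88  0.02  0.26]
```

Call:
arm_command:
  targets: [0, 0, 2, 0, 0, 0, 2, 0, 0, 0, 0, 0, 0, 0, 0, 0, 0, 0, 0, 0]

```text
clock: 9.35
ee_pos: [446.3, -131.8, 74.2]
orientation: [[0.879, -0.476, 0.002], [-0.476, -0.879, -0.001], [0.002, -0.0, -1.0]]
force: [0.3, -0.8, 0.6]
width: 59.8
gripper_force: 0.0
```

```bash
python3 p.py 443.6 -136 26 -28.86 w
```

```text
turn 0.007 then dxyz cm [-0.03  0.5   4.82] at [ 446.31 -131.76   74.15] q6 95.37413028418139 w 59.75950689676475 t 9.35 F [ 0.35 -0.81  0.61]
```

Call:
arm_command:
  targets: [0, 0.4, 1.5, 0, 0, 0, 1.5, 0, 0, 0, 1.2, 0, 0, 0, 0.4, 0, 0, 0, 0, 0, 0, 0, 0, 0, 0, 0, 0, 0]

```text
clock: 9.93
ee_pos: [444.4, -135.8, 28.1]
orientation: [[0.879, -0.477, 0.002], [-0.477, -0.879, -0.001], [0.003, -0.0, -1.0]]
force: [1.2, 0.3, 1.0]
width: 59.8
gripper_force: 0.0
```

```bash
python3 p.py 443.6 -136 26 -28.86 w
```

```text
turn 0.007 then dxyz cm [-0.06  0.06  0.21] at [ 444.42 -135.75   28.1 ] q6 94.87000052241812 w 59.771933686763056 t 9.9333 F [1.17 0.34 0.97]
```

Call:
arm_command:
  targets: [0, 0, 0.2, 0, 0, 0, 0, 0, 0, 0, 0, 0, 0, 0, 0, 0, 0, 0, 0, 0]
  jaw: -1
  squeeze: 45

```text
clock: 10.35
ee_pos: [444.5, -135.8, 26.0]
orientation: [[0.879, -0.477, 0.002], [-0.477, -0.879, -0.001], [0.003, -0.0, -1.0]]
force: [0.0, 0.2, 6.9]
width: 44.2
gripper_force: 46.2
```

Call:
arm_command:
  targets: [0, 0, 0, 0, 0, 0, -1, 0, 0, 0, -1, 0, 0, 0, 0, 0]

```text
clock: 10.68
ee_pos: [444.6, -135.9, 46.9]
orientation: [[0.879, -0.477, 0.003], [-0.477, -0.879, -0.002], [0.004, -0.0, -1.0]]
force: [0.5, -0.3, -0.2]
width: 44.4
gripper_force: 46.2
```

Call:
arm_command:
  targets: [0, 0, 1, 0, 0, 0, 1, 0, 0, 0, 0, 0]

```text
clock: 10.93
ee_pos: [443.9, -135.6, 24.0]
orientation: [[0.879, -0.477, 0.001], [-0.477, -0.879, -0.0], [0.001, -0.0, -1.0]]
force: [1.4, 0.1, 2.9]
width: 44.5
gripper_force: 52.7
```

Call:
arm_command:
  targets: [0, 0, 0, 0, 0, 0, 0, 0, 0, 0, -0.6, 0, 0, 0, 0, 0]
  jaw: 0.3

```text
clock: 11.27
ee_pos: [443.2, -135.3, 30.7]
orientation: [[0.879, -0.477, -0.0], [-0.477, -0.879, 0.0], [-0.0, 0.0, -1.0]]
force: [0.6, 0.2, 0.2]
width: 55.4
gripper_force: 0.0
```

Call:
arm_command:
  targets: [0, 0, 0, 0, 0, 0, 0, 0, 0, 0, 0, 0, 0, 0, 0, 0, 0, 0, 0, 0]
  jaw: -1

```text
clock: 11.68
ee_pos: [443.5, -135.5, 31.4]
orientation: [[0.879, -0.477, 0.0], [-0.477, -0.879, -0.0], [0.0, 0.0, -1.0]]
force: [-2.0, 1.3, 6.1]
width: 42.0
gripper_force: 44.7
```

Call:
arm_command:
  targets: [0, 0, -2, 0, 0, 0, -4, 0, 0, 0, -4, 0, 0, 0, 0, 0]

```text
clock: 12.02
ee_pos: [448.0, -137.4, 139.2]
orientation: [[0.879, -0.477, 0.014], [-0.477, -0.879, -0.006], [0.015, -0.001, -1.0]]
force: [1.7, -1.3, 1.4]
width: 4.0
gripper_force: 0.0
```

```bash
python3 p.py -40 -50 110 6.137
```

```text
turn -0.604 then dxyz cm [ 12.46 -20.55   2.92] at [ 448.01 -137.37  139.2 ] q6 94.86720481645004 w 4.0316411533016066 t 12.0167 F [ 1.68 -1.35  1.38]
```

Call:
arm_command:
  targets: [0, 4, 0, 0, 0, 4, 0, 0, 0, 4, 0, 0, 0, 4, 0, 0, 0, 2, 0, 0, 0, 0, 0, 0, 0, 0, 0, 0]
  jaw: 0.4

```text
clock: 12.6
ee_pos: [356.9, -294.3, 130.5]
orientation: [[0.878, -0.479, 0.0], [-0.479, -0.878, 0.0], [0.0, -0.0, -1.0]]
force: [0.1, -0.2, -0.6]
width: 59.7
gripper_force: 0.0
```

```bash
python3 - <<'E'
from h import *
t=capture("top");s=capture("scene");cv2.imwrite("pics/t3.png",t);cv2.imwrite("pics/s3.png",s)
try: print(tile("top",t,(310,252)))
except Exception as e: print(e)
print(tile("scene",s,(222,219)))
o=np.hstack([cv2.resize(t[180:300,250:450],None,fx=2,fy=2),cv2.resize(s[180:300,130:330],None,fx=2,fy=2)]);cv2.imwrite("pics/c3.png",o)
E
```

```text
[ 405.22 -178.29   49.93   36.14   -1.74]
[ 392.91 -142.43  149.69   51.47  -37.58]
```

View pics/c3.png

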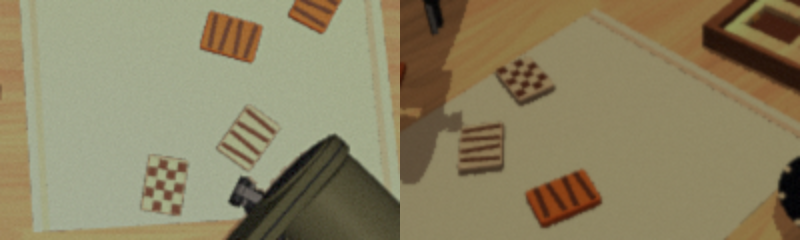

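The check tile has shifted to top pixel (332,272). It's still flat and pattern up. The stripe tile is still at (374,248).

```bash
python3 - <<'E'
from h import *
t=cv2.imread("pics/t3.png");s=cv2.imread("pics/s3.png")
print(tile("top",t,(332,272)),tile("scene",s,(192+0,219-0)) if 0 else "")
E
python3 p.py 399 -183 60 -9 w
```

```text
[ 382.99 -182.7   123.8    94.24   89.22] 
turn -0.34 then dxyz cm [  2.38 -11.52   7.03] at [ 357.52 -293.05  130.33] q6 72.46048300792211 w 60.124603365740526 t 12.7 F [ 0.11  0.24 -0.85]
```

```bash
sed -i 's/def tile(n,im,uv,z=12):/def tile(n,im,uv,z=12,r=28):/; s/u,v=map(int,uv);r=28;/u,v=map(int,uv);/' h.py; python3 - <<'E'
from h import *
t=cv2.imread("pics/t3.png")
for r in(19,21,23):print(tile("top",t,(332,272),r=r))
E
```

```text
[ 396.3  -184.59   65.3    47.89  -10.36]
[ 390.64 -191.93   78.68   74.2    -0.81]
[ 388.54 -182.86  101.24   83.14   89.2 ]
```

Call:
arm_command:
  targets: [0, 0, 0, -0.1065, 0, 0, 0, -0.1065, 0, 0, 0, -0.1065, 0.65, -3.7, 1, 0, 0.65, -3.7, 1, 0, 0.65, -3.7, 1, 0, 0, 0, 2, 0, 0, 0, 0, 0, 0, 0, 0, 0]

```text
clock: 13.45
ee_pos: [395.8, -186.1, 79.7]
orientation: [[0.985, -0.174, -0.002], [-0.174, -0.985, 0.001], [-0.003, -0.001, -1.0]]
force: [0.2, -0.1, -0.5]
width: 60.0
gripper_force: 0.0
```

```bash
python3 p.py 396.3 -185 26 -10.36 w
```

```text
turn 0.006 then dxyz cm [ 0.03 -0.12  5.37] at [ 395.77 -186.1    79.69] q6 67.80337813839286 w 60.042400411648046 t 13.45 F [ 0.18 -0.09 -0.49]
```

Call:
arm_command:
  targets: [0, -0.1, 2, 0.006, 0, 0, 2, 0, 0, 0, 1.3, 0, 0, 0, 0, 0, 0, 0, 0, 0]

```text
clock: 13.87
ee_pos: [396.5, -187.4, 28.2]
orientation: [[0.983, -0.184, -0.0], [-0.184, -0.983, 0.0], [-0.0, 0.0, -1.0]]
force: [0.2, -0.1, 0.2]
width: 59.9
gripper_force: 0.0
```

Call:
arm_command:
  targets: [0, 0, 0, 0, 0, 0, 0, 0, 0, 0, 0, 0, 0, 0, 0, 0, 0, 0, 0, 0]
  jaw: -1
  squeeze: 50

```text
clock: 14.28
ee_pos: [397.8, -188.0, 29.8]
orientation: [[0.983, -0.183, 0.003], [-0.183, -0.983, -0.002], [0.003, 0.002, -1.0]]
force: [-1.6, -0.0, 6.9]
width: 43.2
gripper_force: 50.4
```

Call:
arm_command:
  targets: [0, 0, -1, 0, 0, 0, -3, 0, 0, 0, -4, 0, 0, 0, -2, 0, 0, 0, 0, 0, 0, 0, 0, 0]

```text
clock: 14.78
ee_pos: [397.4, -187.4, 129.9]
orientation: [[0.983, -0.183, 0.004], [-0.183, -0.983, -0.002], [0.004, 0.002, -1.0]]
force: [0.5, 0.4, -1.7]
width: 43.1
gripper_force: 51.0
```

```bash
python3 p.py -40 -50 100 6.137
```

```text
turn -0.291 then dxyz cm [ 18.03 -24.99   2.99] at [ 397.42 -187.38  129.91] q6 68.27178761136811 w 43.058855510621086 t 14.7833 F [ 0.46  0.36 -1.73]
```

Call:
arm_command:
  targets: [0, 0, 0, -0.097, 0, 0, 0, -0.097, 0, 0, 0, -0.097, 2.3, -3.1, 0, 0, 2.3, -3.1, 0, 0, 2.3, -3.1, 0, 0, 2.3, -3.1, 0, 0, 2.3, -3.1, 0, 0, 2.3, -3.1, 0, 0, 2.3, -3.1, 0, 0]

```text
clock: 15.62
ee_pos: [532.4, 48.1, 125.4]
orientation: [[0.994, 0.107, -0.004], [0.107, -0.994, -0.0], [-0.004, -0.0, -1.0]]
force: [0.7, -1.0, -1.1]
width: 43.0
gripper_force: 51.0
```

Call:
arm_command:
  targets: [2.1, -3.2, 0, 0, 0, 0, 2, 0, 0, 0, 2, 0, 0, 0, 0, 0, 0, 0, 0, 0, 0, 0, 0, 0]

```text
clock: 16.12
ee_pos: [550.2, 80.0, 87.2]
orientation: [[0.994, 0.107, -0.001], [0.107, -0.994, -0.0], [-0.001, -0.0, -1.0]]
force: [0.6, -0.3, -0.5]
width: 43.0
gripper_force: 51.1
```

```bash
python3 p.py -38.5 -49.7 50 6.137;python3 - <<'E'
from h import *
t=capture("top");s=capture("scene");cv2.imwrite("pics/t4.png",t);cv2.imwrite("pics/s4.png",s)
cv2.imwrite("pics/c4.png",cv2.resize(s[120:250,270:410],None,fx=3.5,fy=3.5,interpolation=cv2.INTER_CUBIC))
E
```

```text
turn -0.0 then dxyz cm [ 0.13 -0.07  3.72] at [550.21  79.98  87.24] q6 86.61765887439309 w 42.970792983297365 t 16.1167 F [ 0.6  -0.34 -0.53]
```

View pics/c4.png

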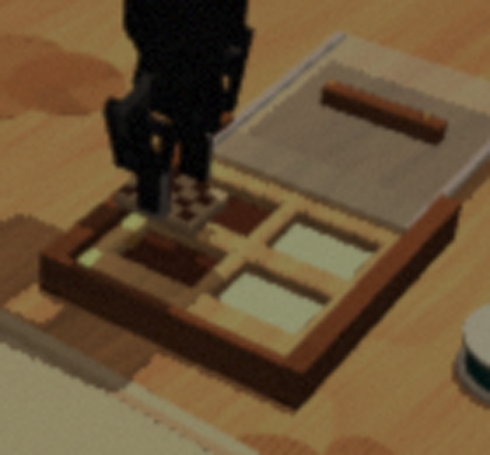

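The crop shows the check tile held level at (185,205), above the brown1 pocket. I'll lower it.

Call:
arm_command:
  targets: [0.13, -0.07, 1.5, 0, 0, 0, 1.5, 0, 0, 0, 0.7, 0, 0, 0, 0, 0, 0, 0, 0.2, 0, 0, 0, 0.2, 0, 0, 0, 0, 0]

```text
clock: 16.8
ee_pos: [552.4, 81.0, 47.3]
orientation: [[0.994, 0.107, 0.001], [0.107, -0.994, 0.0], [0.001, 0.0, -1.0]]
force: [-0.6, -0.5, -0.9]
width: 43.6
gripper_force: 51.1
```

Call:
arm_command:
  targets: [0, 0, 0.1, 0, 0, 0, 0.1, 0, 0, 0, 0.1, 0, 0, 0, 0, 0]

```text
clock: 17.13
ee_pos: [552.5, 81.2, 44.0]
orientation: [[0.994, 0.107, 0.001], [0.107, -0.994, 0.0], [0.001, 0.0, -1.0]]
force: [0.9, 0.4, -0.5]
width: 43.4
gripper_force: 51.3
```

Call:
arm_command:
  targets: [0, 0, 0.1, 0, 0, 0, 0.1, 0, 0, 0, 0, 0]

```text
clock: 17.38
ee_pos: [552.9, 81.2, 42.3]
orientation: [[0.994, 0.107, 0.002], [0.107, -0.994, 0.0], [0.002, 0.0, -1.0]]
force: [2.6, 1.2, 2.1]
width: 42.9
gripper_force: 51.5
```

Call:
arm_command:
  targets: [0, 0, 0, 0, 0, 0, 0, 0, 0, 0, -0.3, 0, 0, 0, -2, 0, 0, 0, -2, 0, 0, 0, 0, 0]
  jaw: 0.3

```text
clock: 17.88
ee_pos: [554.2, 81.3, 88.5]
orientation: [[0.994, 0.107, 0.006], [0.107, -0.994, 0.0], [0.006, 0.0, -1.0]]
force: [2.2, 0.6, 1.6]
width: 55.5
gripper_force: 0.0
```

Call:
arm_command:
  targets: [-0.2, 0, 0, 0, 0, 0, 0, 0, 0, 0, 0, 0, 0, 0, 0, 0, 0, 0, 0, 0, 0, 0, 0, 0, 0, 0, 0, 0]
  jaw: -1

```text
clock: 18.47
ee_pos: [549.8, 80.9, 84.2]
orientation: [[0.994, 0.107, -0.001], [0.107, -0.994, -0.0], [-0.001, -0.0, -1.0]]
force: [0.1, -0.6, -0.7]
width: 0.1
gripper_force: 0.0
```

```bash
python3 p.py -40 -50 50 6.137;python3 - <<'E'
from h import *
s=capture("scene");cv2.imwrite("pics/s5.png",s)
cv2.imwrite("pics/c5.png",cv2.resize(s[120:250,270:410],None,fx=3.5,fy=3.5,interpolation=cv2.INTER_CUBIC))
E
```

```text
turn 0.0 then dxyz cm [0.01 0.06 3.42] at [549.76  80.89  84.21] q6 86.68727588865808 w 0.09459084784246652 t 18.4667 F [ 0.1  -0.55 -0.74]
```

View pics/c5.png

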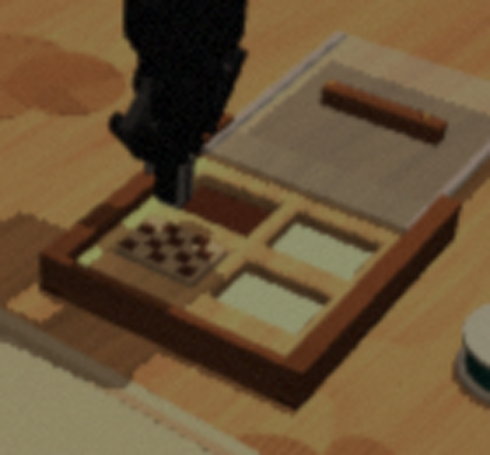

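The check tile (175,250) sits in brown1. Now I'll press it home.

Call:
arm_command:
  targets: [0, 0, 1.5, 0, 0, 0, 1.5, 0, 0, 0, 0.4, 0, 0, 0, 0, 0, 0, 0, 0.2, 0, 0, 0, 0.2, 0, 0, 0, 0.2, 0, 0, 0, 0, 0]

```text
clock: 19.18
ee_pos: [550.6, 81.0, 45.5]
orientation: [[0.994, 0.107, 0.001], [0.107, -0.994, 0.0], [0.001, 0.0, -1.0]]
force: [-0.7, -0.4, 2.5]
width: 0.1
gripper_force: 1.3
```

Call:
arm_command:
  targets: [0, 0, 0.2, 0, 0, 0, 0, 0, 0, 0, 0, 0]

```text
clock: 19.43
ee_pos: [550.7, 81.0, 43.6]
orientation: [[0.994, 0.107, 0.002], [0.107, -0.994, 0.0], [0.002, 0.0, -1.0]]
force: [-0.8, 1.2, 5.0]
width: 0.0
gripper_force: 2.7
```

Call:
arm_command:
  targets: [0, 0, 0.15, 0, 0, 0, 0.15, 0, 0, 0, 0, 0, 0, 0, 0, 0]

```text
clock: 19.77
ee_pos: [551.1, 81.0, 42.1]
orientation: [[0.994, 0.107, 0.002], [0.107, -0.994, 0.0], [0.002, 0.0, -1.0]]
force: [-5.3, 0.4, 14.5]
width: -0.3
gripper_force: 7.1
```

Call:
arm_command:
  targets: [0, 0, 0.15, 0, 0, 0, 0, 0, 0, 0, 0, 0]

```text
clock: 20.02
ee_pos: [551.2, 81.0, 42.0]
orientation: [[0.994, 0.107, 0.001], [0.107, -0.994, -0.0], [0.001, 0.0, -1.0]]
force: [-9.8, -0.5, 23.2]
width: 0.1
gripper_force: 11.6
```

Call:
arm_command:
  targets: [0, 0, 0.15, 0, 0, 0, 0, 0, 0, 0, 0, 0]

```text
clock: 20.27
ee_pos: [551.2, 81.1, 41.9]
orientation: [[0.994, 0.107, -0.0], [0.107, -0.994, -0.0], [-0.0, 0.0, -1.0]]
force: [-15.3, -0.6, 32.2]
width: -0.3
gripper_force: 16.2
```

Call:
arm_command:
  targets: [0, 0, -1, 0, 0, 0, -4, 0, 0, 0, -4, 0, 0, 0, -4, 0, -2, 3.5, 0, 0, -2, 3.5, 0, 0, -2, 3.5, 0, 0, 0, 3.8, 0, 0, 0, 3.8, 0, 0, 0, 3.8, 0, 0]
  jaw: 0.4

```text
clock: 21.1
ee_pos: [513.0, -144.9, 166.3]
orientation: [[0.994, 0.107, 0.0], [0.107, -0.994, -0.0], [0.0, 0.0, -1.0]]
force: [1.6, 0.3, 0.4]
width: 60.1
gripper_force: 0.0
```

```bash
python3 - <<'E'
from h import *
t=capture("top");s=capture("scene");cv2.imwrite("pics/t6.png",t);cv2.imwrite("pics/s6.png",s)
o=np.zeros((600,800,3),np.uint8)
o[:336,:]=np.hstack([cv2.resize(t[140:252,130:260],(400,336)),cv2.resize(s[135:247,280:410],(400,336))])
o[336:,:370]=cv2.resize(t[160:320,260:484],(370,264));o[336:,380:750]=cv2.resize(s[180:340,100:324],(370,264));cv2.imwrite("pics/c6.png",o)
for n,im,p in(("top",t,(374,249)),("scene",s,(171,254))):print(n,tile(n,im,p))
E
python3 p.py 448.5 -282 60 -37.2 w
```

```text
top [ 448.1  -267.99  126.15   99.69   -1.88]
scene [ 445.62 -282.44  180.51  122.97  -37.98]
turn 0.751 then dxyz cm [ 2.92 14.64 10.66] at [ 513.79 -147.73  166.63] q6 62.43711828019665 w 59.61141076868864 t 21.2 F [-0.02  0.3   0.27]
```

View pics/c6.png

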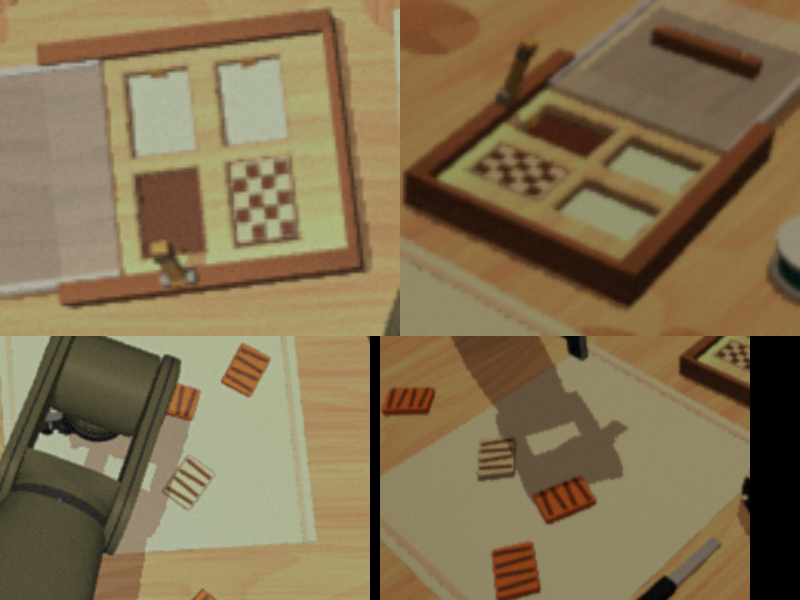

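The check tile is flush in brown1 at crop (262,200). The stripe tile is unmoved at about (374,248), so I'll fetch it next.

Call:
arm_command:
  targets: [0, 0, 0, 0.1073, 0, 0, 0, 0.1073, 0, 0, 0, 0.1073, 0, 0, 0, 0.1073, 0, 0, 0, 0.1073, 0, 0, 0, 0.1073, 0, 0, 0, 0.1073, 0.73, 3.66, 1, 0, 0.73, 3.66, 1, 0, 0.73, 3.66, 1, 0]

```text
clock: 22.03
ee_pos: [465.0, -244.2, 136.1]
orientation: [[0.801, -0.598, 0.0], [-0.598, -0.801, -0.0], [0.0, -0.0, -1.0]]
force: [1.1, -0.0, 0.2]
width: 59.9
gripper_force: 0.0
```

Call:
arm_command:
  targets: [0.73, 3.66, 2, 0, 0, 0, 2, 0, 0, 0, 2, 0, 0, 0, 0, 0, 0, 0, 0, 0, 0, 0, 0, 0]

```text
clock: 22.53
ee_pos: [450.1, -277.1, 77.7]
orientation: [[0.8, -0.6, 0.001], [-0.6, -0.8, -0.0], [0.001, -0.0, -1.0]]
force: [0.3, -0.1, 0.6]
width: 59.8
gripper_force: 0.0
```

```bash
python3 p.py 448.5 -282 28 -37.2 w
```

```text
turn 0.006 then dxyz cm [0.17 0.49 4.97] at [ 450.08 -277.1    77.69] q6 89.39306354303585 w 59.78162116625969 t 22.5333 F [ 0.33 -0.13  0.6 ]
```

Call:
arm_command:
  targets: [0.17, 0.45, 2, 0.006, 0, 0, 2, 0, 0, 0, 1.0, 0, 0, 0, 0, 0, 0, 0, 0, 0, 0, 0, 0, 0]

```text
clock: 23.03
ee_pos: [449.2, -282.4, 28.5]
orientation: [[0.797, -0.605, 0.002], [-0.605, -0.797, -0.001], [0.002, 0.0, -1.0]]
force: [1.1, -0.0, 0.1]
width: 60.3
gripper_force: 0.0
```

Call:
arm_command:
  targets: [0, 0, 0, 0, 0, 0, 0, 0, 0, 0, 0, 0, 0, 0, 0, 0, 0, 0, 0, 0]
  jaw: -1
  squeeze: 50

```text
clock: 23.45
ee_pos: [449.4, -282.8, 29.0]
orientation: [[0.796, -0.605, 0.003], [-0.605, -0.796, -0.002], [0.003, -0.0, -1.0]]
force: [-0.9, 1.2, 6.0]
width: 43.7
gripper_force: 50.1
```

Call:
arm_command:
  targets: [0, 0, -1, 0, 0, 0, -3, 0, 0, 0, -4, 0, 0, 0, -2, 0, 0, 0, 0, 0, 0, 0, 0, 0]

```text
clock: 23.95
ee_pos: [449.0, -282.7, 129.3]
orientation: [[0.796, -0.605, 0.003], [-0.605, -0.796, -0.003], [0.004, 0.0, -1.0]]
force: [-0.1, -0.2, -1.6]
width: 43.4
gripper_force: 51.1
```

```bash
python3 p.py 40 -50 127 6.137
```

```text
turn -0.757 then dxyz cm [ 21.91 -35.01   0.23] at [ 449.03 -282.66  129.27] q6 89.24305118276956 w 43.44127729051797 t 23.95 F [-0.09 -0.21 -1.59]
```

Call:
arm_command:
  targets: [0, 0, 0, -0.1081, 0, 0, 0, -0.1081, 0, 0, 0, -0.1081, 0, 0, 0, -0.1081, 0, 0, 0, -0.1081, 0, 0, 0, -0.1081, 0, 0, 0, -0.1081]

```text
clock: 24.53
ee_pos: [446.8, -280.9, 124.5]
orientation: [[0.994, 0.112, -0.004], [0.112, -0.994, 0.003], [-0.003, -0.003, -1.0]]
force: [-0.3, 0.4, -1.0]
width: 43.6
gripper_force: 51.1
```

Call:
arm_command:
  targets: [2.19, -3.5, 0, 0, 2.19, -3.5, 0, 0, 2.19, -3.5, 0, 0, 2.19, -3.5, 0, 0, 2.19, -3.5, 0, 0, 2.19, -3.5, 0, 0, 2.19, -3.5, 0, 0, 2.19, -3.5, 0, 0, 2.19, -3.5, 0, 0, 2.19, -3.5, 0, 0]

```text
clock: 25.37
ee_pos: [627.5, 91.4, 124.3]
orientation: [[0.994, 0.107, -0.004], [0.107, -0.994, -0.0], [-0.004, -0.0, -1.0]]
force: [0.1, -0.1, -0.6]
width: 43.5
gripper_force: 51.2
```

Call:
arm_command:
  targets: [0, 0, 2, 0, 0, 0, 2, 0, 0, 0, 0, 0, 0, 0, 0, 0, 0, 0, 0, 0]

```text
clock: 25.78
ee_pos: [628.0, 89.0, 86.4]
orientation: [[0.994, 0.106, -0.002], [0.106, -0.994, -0.0], [-0.002, -0.0, -1.0]]
force: [0.4, -0.3, -0.1]
width: 43.5
gripper_force: 51.2
```

```bash
python3 p.py 40.7 -50 47 6.137;python3 - <<'E'
from h import *
s=capture("scene");t=capture("top");cv2.imwrite("pics/s7.png",s)
cv2.imwrite("pics/c7.png",np.hstack([cv2.resize(x,None,fx=2.8,fy=2.8,interpolation=cv2.INTER_CUBIC) for x in(s[120:250,270:410],t[130:260,130:270])]))
E
```

```text
turn -0.001 then dxyz cm [0.22 0.03 3.94] at [628.    89.02  86.38] q6 87.12879266019188 w 43.494367979168125 t 25.7833 F [ 0.38 -0.31 -0.14]
```

View pics/c7.png

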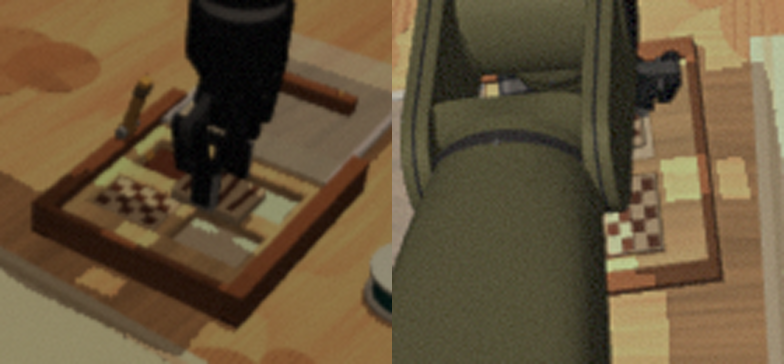

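The left crop shows the striped tile held level at (220,195), over cream1. I'll lower it.

Call:
arm_command:
  targets: [0.2, 0, 1.5, 0, 0, 0, 1.5, 0, 0, 0, 0.7, 0, 0, 0, 0, 0, 0, 0, 0.2, 0, 0, 0, 0.1, 0, 0, 0, 0, 0]

```text
clock: 26.47
ee_pos: [630.3, 89.6, 46.8]
orientation: [[0.994, 0.107, -0.001], [0.107, -0.994, -0.0], [-0.001, -0.0, -1.0]]
force: [0.2, 0.5, -0.9]
width: 43.9
gripper_force: 51.2
```

Call:
arm_command:
  targets: [0, 0, 0.1, 0, 0, 0, 0.1, 0, 0, 0, 0, 0]

```text
clock: 26.72
ee_pos: [630.4, 89.6, 45.0]
orientation: [[0.994, 0.107, -0.0], [0.107, -0.994, -0.0], [-0.0, 0.0, -1.0]]
force: [0.2, -0.2, -1.0]
width: 43.4
gripper_force: 51.3
```

Call:
arm_command:
  targets: [0, 0, 0.1, 0, 0, 0, 0.1, 0, 0, 0, 0, 0]

```text
clock: 26.97
ee_pos: [629.8, 89.6, 42.8]
orientation: [[0.994, 0.107, -0.002], [0.107, -0.994, -0.0], [-0.002, -0.0, -1.0]]
force: [-4.0, -1.3, 2.9]
width: 43.5
gripper_force: 51.6
```

Call:
arm_command:
  targets: [0, 0, 0, 0, 0, 0, 0, 0, 0, 0, -0.3, 0, 0, 0, -2, 0, 0, 0, -2, 0, 0, 0, 0, 0]
  jaw: 0.3

```text
clock: 27.47
ee_pos: [633.9, 89.8, 91.0]
orientation: [[0.994, 0.107, 0.009], [0.107, -0.994, 0.001], [0.009, 0.0, -1.0]]
force: [1.3, -0.2, 1.3]
width: 55.7
gripper_force: 0.0
```

Call:
arm_command:
  targets: [0, 0, 0, 0, 0, 0, 0, 0, 0, 0, 0, 0, 0, 0, 0, 0, 0, 0, 0, 0, 0, 0, 0, 0, 0, 0, 0, 0]
  jaw: -1

```text
clock: 28.05
ee_pos: [630.3, 89.6, 85.5]
orientation: [[0.994, 0.107, -0.001], [0.107, -0.994, -0.0], [-0.001, -0.0, -1.0]]
force: [0.8, -1.1, -0.4]
width: -0.0
gripper_force: 0.0
```

```bash
python3 p.py 40 -50 50 6.137;python3 - <<'E'
from h import *
s=capture("scene")
cv2.imwrite("pics/c8.png",cv2.resize(s[120:250,270:410],None,fx=3.5,fy=3.5,interpolation=cv2.INTER_CUBIC))
E
```

```text
turn -0.0 then dxyz cm [-0.09  0.06  3.55] at [630.31  89.58  85.45] q6 87.13546169136141 w -0.039576512614915765 t 28.05 F [ 0.81 -1.09 -0.44]
```

View pics/c8.png

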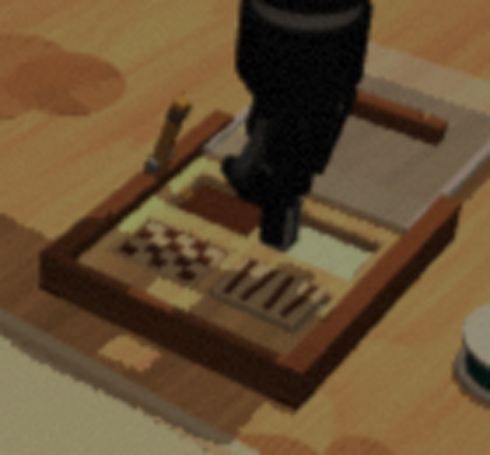

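The striped tile (270,290) is in cream1. Pressing it home.

Call:
arm_command:
  targets: [-0.1, 0, 1.5, 0, 0, 0, 1.5, 0, 0, 0, 0.4, 0, 0, 0, 0.2, 0, 0, 0, 0.2, 0, 0, 0, 0.2, 0, 0, 0, 0.2, 0, 0, 0, 0, 0]

```text
clock: 28.77
ee_pos: [629.8, 89.5, 44.5]
orientation: [[0.994, 0.107, 0.0], [0.107, -0.994, 0.0], [0.0, 0.0, -1.0]]
force: [-0.9, -0.2, 2.1]
width: 0.1
gripper_force: 0.7
```

Call:
arm_command:
  targets: [0, 0, 0.15, 0, 0, 0, 0.15, 0, 0, 0, 0, 0, 0, 0, 0, 0]

```text
clock: 29.1
ee_pos: [630.4, 89.6, 42.1]
orientation: [[0.994, 0.107, 0.002], [0.107, -0.994, 0.0], [0.002, 0.0, -1.0]]
force: [-1.7, 0.3, 5.5]
width: -0.1
gripper_force: 2.6
```

Call:
arm_command:
  targets: [0, 0, 0.15, 0, 0, 0, 0, 0, 0, 0, 0, 0]

```text
clock: 29.35
ee_pos: [630.4, 89.6, 42.0]
orientation: [[0.994, 0.107, 0.001], [0.107, -0.994, -0.0], [0.001, 0.0, -1.0]]
force: [-5.5, 0.3, 13.8]
width: 0.1
gripper_force: 6.4
```

Call:
arm_command:
  targets: [0, 0, 0.15, 0, 0, 0, 0.15, 0, 0, 0, 0, 0, 0, 0, 0, 0]

```text
clock: 29.68
ee_pos: [630.5, 89.6, 41.9]
orientation: [[0.994, 0.107, -0.0], [0.107, -0.994, -0.0], [-0.0, 0.0, -1.0]]
force: [-14.3, -2.0, 28.6]
width: 0.1
gripper_force: 14.0
```

Call:
arm_command:
  targets: [0, 0, 0, 0, 0, 0, -1, 0, 0, 0, -4, 0, 0, 0, -4, 0, 0, 0, -3, 0, 0, 0, 0, 0]

```text
clock: 30.18
ee_pos: [634.4, 89.8, 165.6]
orientation: [[0.994, 0.107, 0.015], [0.107, -0.994, 0.001], [0.015, 0.001, -1.0]]
force: [1.2, 0.6, 1.6]
width: 0.2
gripper_force: 0.0
```

```bash
python3 p.py 5 170 150 6.137
```

```text
turn -0.0 then dxyz cm [ -4.   -21.96   1.56] at [634.39  89.84 165.62] q6 87.13156588228978 w 0.15729202539320855 t 30.1833 F [1.16 0.62 1.61]
```

Call:
arm_command:
  targets: [-0.55, -3.7, 0, 0, -0.55, -3.7, 0, 0, -0.55, -3.7, 0, 0, -0.55, -3.7, 0, 0, -0.55, -3.7, 0, 0, -0.55, -3.6, 0, 0, 0, 0, 0, 0, 0, 0, 0, 0]
  jaw: -0.2

```text
clock: 30.85
ee_pos: [572.5, 307.5, 155.9]
orientation: [[0.994, 0.11, 0.0], [0.11, -0.994, -0.0], [0.0, 0.0, -1.0]]
force: [-0.1, 0.1, 0.6]
width: 34.1
gripper_force: 0.0
```

```bash
python3 p.py 5 170.3 52 6.137; python3 - <<'E'
from h import *
s=capture("scene");t=capture("top")
cv2.imwrite("pics/c9.png",np.hstack([cv2.resize(x,None,fx=2.8,fy=2.8,interpolation=cv2.INTER_CUBIC) for x in(s[120:250,270:410],t[130:260,130:270])]))
E
```

```text
turn 0.003 then dxyz cm [-0.17  0.32 10.39] at [572.49 307.51 155.92] q6 107.19466571420004 w 34.08251474936314 t 30.85 F [-0.06  0.07  0.63]
```

View pics/c9.png

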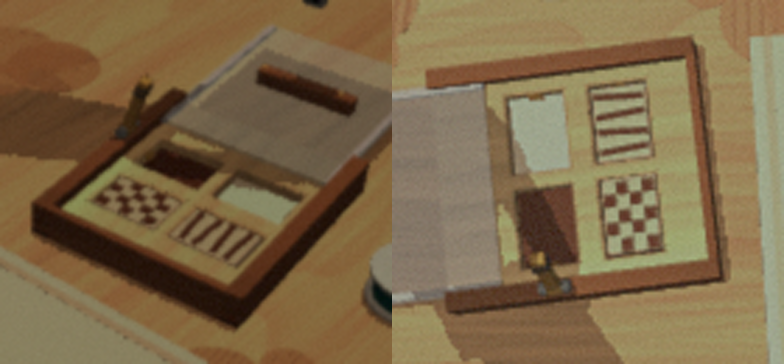

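Both tiles are flush: check at (632,215) and stripe at (621,122). Now to shut the lid.

Call:
arm_command:
  targets: [-0.1, 0.2, 4, 0, 0, 0, 4, 0, 0, 0, 2.4, 0, 0, 0, 0, 0, 0, 0, 0, 0, 0, 0, 0, 0]

```text
clock: 31.45
ee_pos: [573.1, 302.2, 52.4]
orientation: [[0.995, 0.105, 0.0], [0.105, -0.995, -0.0], [0.0, 0.0, -1.0]]
force: [-0.1, 0.4, 0.2]
width: 34.1
gripper_force: 0.0
```

Call:
arm_command:
  targets: [0, 0, 0, 0, 0, 0, 0, 0, 0, 0, 0, 0, 0, 0, 0, 0, 0, 0, 0, 0]
  jaw: -1
  squeeze: 35

```text
clock: 31.87
ee_pos: [572.7, 303.3, 52.8]
orientation: [[0.994, 0.107, 0.001], [0.107, -0.994, -0.0], [0.001, 0.001, -1.0]]
force: [1.1, -2.0, 0.6]
width: 12.9
gripper_force: 38.5
```

Call:
arm_command:
  targets: [0, 1.7, 0, 0, 0, 1.7, 0, 0, 0, 1.7, 0, 0, 0, 1.7, 0, 0, 0, 1.7, 0, 0, 0, 1.7, 0, 0, 0, 1.7, 0, 0, 0, 1.7, 0, 0, 0, 1.7, 0, 0, 0, 1.5, 0, 0]

```text
clock: 32.7
ee_pos: [591.1, 136.5, 52.8]
orientation: [[0.994, 0.106, 0.002], [0.106, -0.994, 0.002], [0.003, -0.002, -1.0]]
force: [3.9, 3.2, -1.6]
width: 13.1
gripper_force: 38.1
```

Call:
arm_command:
  targets: [0, 0, 0, 0, 0, 0, 0, 0, 0, 0, 0, 0]

```text
clock: 32.95
ee_pos: [591.1, 136.3, 52.9]
orientation: [[0.994, 0.107, 0.002], [0.107, -0.994, -0.0], [0.002, 0.001, -1.0]]
force: [3.6, 0.5, 1.3]
width: 13.3
gripper_force: 38.8
```

```bash
python3 p.py 5 0 52 6.137
```

```text
turn -0.0 then dxyz cm [-0.19  0.13  0.09] at [591.12 136.31  52.89] q6 91.8238763148901 w 13.289286027029435 t 32.95 F [3.63 0.51 1.26]
```

Call:
arm_command:
  targets: [0, 0.2, 0, 0, 0, 0, 0, 0, 0, 0, 0, 0, 0, 0, 0, 0]

```text
clock: 33.28
ee_pos: [591.1, 136.2, 52.9]
orientation: [[0.994, 0.107, 0.002], [0.107, -0.994, 0.003], [0.002, -0.002, -1.0]]
force: [3.6, 5.7, -0.9]
width: 12.9
gripper_force: 38.7
```

Call:
arm_command:
  targets: [0, 0, 0, 0, 0, 0, 0, 0, 0, 0, 0, 0, 0, 0, -2, 0, 0, 0, -4, 0, 0, 0, -4, 0, 0, 0, -2, 0, 0, 0, 0, 0, 0, 0, 0, 0]
  jaw: -0.3

```text
clock: 34.03
ee_pos: [591.2, 134.5, 174.2]
orientation: [[0.994, 0.107, 0.003], [0.107, -0.994, 0.0], [0.003, 0.0, -1.0]]
force: [0.2, -0.4, -0.9]
width: 29.9
gripper_force: 0.0
```

```bash
python3 p.py -140 14.5 97 6.137
```

```text
turn -0.0 then dxyz cm [-14.68  -1.51   7.72] at [591.18 134.48 174.22] q6 91.63869744797708 w 29.927810555219448 t 34.0333 F [ 0.17 -0.36 -0.9 ]
```

The lid is shut against its stop. Next I'll go outside the hasp with the fingers closed.

Call:
arm_command:
  targets: [-3.67, -0.38, 0, 0, -3.67, -0.38, 0, 0, -3.67, -0.38, 0, 0, -3.67, -0.38, 0, 0, 0, 0, 0, 0, 0, 0, 4, 0, 0, 0, 3.7, 0, 0, 0, 0, 0, 0, 0, 0, 0]
  jaw: -1

```text
clock: 34.78
ee_pos: [440.1, 133.4, 92.1]
orientation: [[0.994, 0.107, -0.008], [0.107, -0.994, -0.002], [-0.009, 0.001, -1.0]]
force: [0.5, 0.5, 1.3]
width: -0.1
gripper_force: 0.0
```

Call:
arm_command:
  targets: [0.7, 0, 0, 0, 0.7, 0, 0, 0, 0.7, 0, 0, 0, 0.7, 0, 0, 0, 0.7, 0, 0, 0, 0.7, 0, 0, 0, 0.7, 0, 0, 0, 0.7, 0, 0, 0, 0.7, 0, 0, 0, 0, 0, 0, 0]

```text
clock: 35.62
ee_pos: [507.0, 140.9, 95.7]
orientation: [[0.994, 0.107, 0.001], [0.107, -0.994, 0.0], [0.001, -0.0, -1.0]]
force: [-0.8, 0.3, -0.3]
width: 0.0
gripper_force: 0.0
```

```bash
python3 p.py -60 15 66 6.137
```

```text
turn -0.0 then dxyz cm [ 1.62 -0.02  2.97] at [507.01 140.89  95.66] q6 93.567534469088 w 0.04885704255221444 t 35.6167 F [-0.75  0.3  -0.26]
```

Call:
arm_command:
  targets: [0, 0, -1.5, 0, 0.8, 0, -1.5, 0, 0.8, 0, 0, 0, 0, 0, 1, 0, 0, 0, 1, 0, 0, 0, 1, 0, 0, 0, 1, 0, 0, 0, 1, 0, 0, 0, 0.8, 0, 0, 0, 0, 0]

```text
clock: 36.45
ee_pos: [520.3, 142.3, 65.5]
orientation: [[0.994, 0.107, -0.003], [0.107, -0.994, -0.001], [-0.004, 0.0, -1.0]]
force: [0.0, 0.1, 0.7]
width: -0.2
gripper_force: 0.0
```

Call:
arm_command:
  targets: [0, 0, 0.1, 0, 0, 0, 0.1, 0, 0, 0, 0, 0]

```text
clock: 36.7
ee_pos: [520.5, 142.3, 64.9]
orientation: [[0.994, 0.107, -0.003], [0.107, -0.994, -0.001], [-0.003, 0.0, -1.0]]
force: [-3.2, -0.7, 5.3]
width: -0.3
gripper_force: 2.5
```

Call:
arm_command:
  targets: [0, 0, 0.1, 0, 0, 0, 0, 0, 0, 0, -2, 0, 0, 0, -4, 0, 0, 0, -4, 0, -3, 2, -3, 0, -3, 3, 0, 0, 0, 4, 0, 0, 0, 4, 0, 0, 0, 4, 0, 0]

```text
clock: 37.53
ee_pos: [482.4, -31.0, 190.5]
orientation: [[0.994, 0.108, -0.0], [0.108, -0.994, 0.0], [-0.0, -0.0, -1.0]]
force: [1.7, 0.2, 0.3]
width: -0.4
gripper_force: 0.0
```

Call:
arm_command:
  targets: [0, 4, 0, 0, 0, 4, 0, 0, 0, 4, 0, 0, 0, 0, 0, 0, 0, 0, 0, 0, 0, 0, 0, 0]

```text
clock: 38.03
ee_pos: [495.7, -148.9, 190.0]
orientation: [[0.994, 0.106, -0.002], [0.106, -0.994, 0.001], [-0.002, -0.001, -1.0]]
force: [0.0, 0.5, -0.0]
width: -0.1
gripper_force: 0.0
```

```bash
python3 - <<'E'
from h import *
s=capture("scene");t=capture("top")
cv2.imwrite("pics/c10.png",np.hstack([cv2.resize(x,None,fx=2.8,fy=2.8,interpolation=cv2.INTER_CUBIC) for x in(s[120:250,270:410],t[130:260,130:270])]))
E
```

```text
(no output)
```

View pics/c10.png

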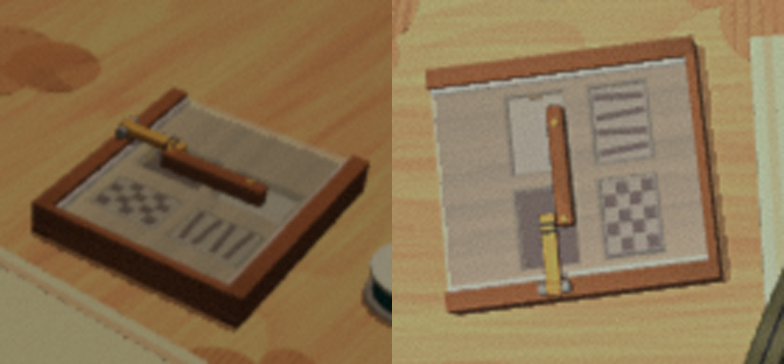

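The lid is shut, the hasp lies flat at (550,255), and both tiles are home under the lid. Handing in.

```bash
python3 -c "
from cell import manip
print(manip.sign_off())"
```

```text
the job is handed in; nothing more can be done
None
```

The job is handed in: the two tiles present (one checkerboard, one striped) are pressed flush in a brown and a cream pocket, and the lid is shut with the hasp down flat; the sign-off returned no verdict.

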